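# Find the stamped crate and push it to the dispatch line

### The job

Two identical small wooden crates stand upright on the table, one on each side of the yellow dispatch line; one of them has a blue-on-white stamp on its underside. Push each crate over, away from you, so that it lies on its back and shows its underside; only after both lie there, push the stamped one, still lying, sideways until its leading end rests on the yellow tape (on it, not past it), roughly square to it, leaving the other crate lying clear of the tape. Do not lift the crates, and do not disturb the spice jar, the tin and the loose carrot.

Things in the scene. Friction and masses are not known exactly. Their poses are not given: they have to be found in the camera images.
- crate_stamped: the crate with a round white stamp (80 mm across) with a blue ring and dot underneath: an open-topped box of pale wooden slats, 100 mm deep (its x), 160 mm wide (its y), 150 mm tall (its z), walls 7 mm, 0.3 to 0.5 kg. Origin: centre of the underside; z points to the open top; its x points away from the robot. Lying on its back it is 100 mm high, underside upright and facing the robot
- crate_stamped_left (a point): middle of the outer face of the stamped crate's left (+y) end wall: 80 mm to its +y side, 75 mm along its z from the underside; 50 mm above the table once the crate lies on its back
- crate_stamped_right (a point): the same point of the stamped crate's right (-y) end wall
- crate_plain: the other crate, the same but with nothing underneath; the two may stand either way round. Pushed near the top of its near wall, either crate tips about its far lower edge without sliding far, goes over by itself past about 45 degrees and lies on its far wall, open end away from the robot
- crate_plain_left (a point): middle of the outer face of the plain crate's left (+y) end wall: 80 mm to its +y side, 75 mm along its z from the underside; 50 mm above the table once the crate lies on its back
- crate_plain_right (a point): the same point of the plain crate's right (-y) end wall
- line: the dispatch line: a straight strip of yellow tape stuck flat on the table between the crates, running away from the robot, 240 mm long (its x, away from the robot), 40 mm wide (its y, to the left), under 1 mm thick. Origin: centre of the strip
- jar: spice jar with a dark lid, 44 mm across, 105 mm tall, standing at the near end of the tape; leave alone. Origin: centre of its foot
- tin: printed food tin, 75 mm across, 110 mm tall, standing at the right; leave alone. Origin: centre of its foot
- carrot: loose whole carrot, 224 mm long (its y), 48 mm thick, lying on the table at the left, pointing away from the robot; leave alone. Origin: middle of its underside
Not all that is in view belongs to the job. What is shaped like the crate_plain but red is not meant.

How it is judged:
By the outcome, as a careful person would: the job done as asked, in the order asked, and still so for the second after the job is handed in, with the robot touching nothing.
It also fails if it takes over 58 s, if anything falls off the work surface, if the arm or the gripper's body presses on something with over 40 N, if the wrist force passes 120 N, or if a joint passes its speed limit or range.

### The arm

A 6-joint arm with a two-finger parallel gripper is mounted at the origin on a cart in front of the work surface, level with it; the furniture and walls round the work are solid. World frame = base frame: x ahead of the robot, y to its left, z up, the work surface at z = 0. Lengths are in m, angles in rad, forces in N, time in s.
With the tool pointing down it reaches from about 0.375 to 0.975 m from the base axis. Payload 3.8 kg.
Tool frame: the origin (TCP) lies at the very end of the fingers, on their centre line; the grasp point (between the pads) lies 19 mm behind it; z points along the fingers, y is the direction in which the jaws open and shut (so a half turn about z gives the same grasp; the last joint's range is limited). The gripper opens to 85 mm and grips with 20 to 120 N. Pads are 22 mm wide; open, the fingers measure 114 mm over their backs; the gripper's body (76 mm by 85 mm) begins 54 mm behind the grasp point. The pads swing forward as they close: fully open they stand 13 mm farther back than shut.
Start: joints at [-1.332, 0.264, 1.604, -0, 1.274, -0.037], TCP at [0.184, -0.649, 0.231] pointing down, gripper open.
Joint ranges: [-2.63, 2.63], [-0.94, 2.18], [0.31, 2.57], [-1.31, 4.45], [0, 2.66], [-2.55, 2.55]. Speed limits (rad/s): [2.57, 2.57, 3.14, 3.14, 3.14, 3.14].

### API

Orientations are given as a rotation vector (axis times angle).
In Python, from workcell import bot, read_camera, finish_job gives the robot as it stands. The module is installed in compiled form; this text tells all that it offers.
- The arm moves only by the tool servo_tool, never from a script. Its argument "targets" is text: rows parted by semicolons, each of 7 numbers parted by spaces: the turn, a rotation vector about the tool's x, y, z in rad, then the shift along the tool's x, y, z in mm, then the finger opening in mm, from 0 to 85.4. In form: wx wy wz x y z gripper; .... A call has 1 to 8 rows; each row shifts and turns the pose as measured when the row begins, along the tool's axes as they then stand; what a row does not reach is not made up. A row lasts 1/12 s, in which the tool goes at most 41.7 mm and 7.16 degrees, less where a joint would pass 70% of its speed; a pose out of reach is approached as far as the arm can. A call is refused whole if a number of a shift passes 41.7 or a number of a turn 0.125, either way. A call with a gripper value outside its range is refused whole. The fingers move at their own pace and stop on an object; "newtons" is the grip in N (left out, the last holds). Time passes only in rows, so rows that do not move let the fingers close. It gives the time, the measured TCP pose, the force and the opening at its end, in the units of the state.
- bot.read_state(): the state, without advancing time (a new reading comes with each control period).
- read_camera(name): name is "scene" or "top" or "wrist"; returns a dict with "image" (420x560x3 uint8, red, green, blue), "mtx" (3x3 intrinsics, pixels), "eye" and "orientation" of the camera in the world; the wrist camera has in their place "T_tool_cam" (4x4, takes a point from camera to tool coordinates, whose origin is the TCP and whose axes are the flange's). Camera axes: x right, y up, looking along -z (the intrinsics and any distortion apply to the point x, -y, -z); pixel columns grow to the right and rows downward; lengths in m; the calibration is good to about 2 mm. The wrist camera is an equidistant fisheye: a pixel r from the principal point sees the ray r / f radians off the axis. A picture is of the moment at which its call begins: read the wrist's pose just before it. There is no depth.
- finish_job(): hands the job in, once; it reports no verdict.
The state is a dict: "time": time; "q": joint angles; "joint_vel": joint speeds; "joint_torque": joint torques, N m; "tool_pos": TCP position; "tcp_rot": TCP orientation; "wrist_force": force on the tool from outside, world axes, zero at the start; "torque": the same for the moment, N m; "width": opening from 0.0 (shut) to 1.0 (fully open).
Only numpy, scipy, OpenCV 4.12 (cv2) and the standard library are available. Lean on these libraries where they do the work, as an engineer would, in place of code of your own. Each camera call takes 0.05 s, during which the arm holds its last target.

## Working session

There is one attempt and no reset: what is moved stays moved. The work goes in short steps, Python scripts to look and compute and a tool call to move; the robot and the scene stay as the last step left them, time stands still between calls to the robot, and variables do not carry over. Pictures are saved under pics/ and viewed, and the job is handed in when it is done.

Besides the shell and the picture viewer there is one more tool, called after "Emit:" as name(argument=value, ...), one argument or row to a line, values as JSON. servo_tool: Moves the arm, as the interface text tells. Its arguments: {"type":"object","properties":{"targets":{"type":"string"},"newtons":{"type":"number"}},"required":["targets"]}

```bash
mkdir -p pics; python3 - <<'E'
from workcell import bot, read_camera
import cv2,pickle
s=bot.read_state();print(s)
for n in("scene","top"):
    c=read_camera(n);cv2.imwrite(f"pics/{n}0.png",cv2.cvtColor(c["image"],cv2.COLOR_RGB2BGR));pickle.dump(c,open(f"{n}0.pkl","wb"));print(n,c["mtx"],c["eye"],c["orientation"],[k for k in c])
E
```

```text
{'time': 0.0, 'q': array([-1.33192534e+00,  2.64748937e-01,  1.60537317e+00,  1.57356124e-05,
        1.27373541e+00, -3.69178979e-02]), 'joint_vel': array([ 0.00217303, -0.00051434,  0.00100711,  0.00039784, -0.0001273 ,
       -0.00046693]), 'joint_torque': array([ 1.19130527e-04, -5.15114129e+01, -3.67312932e+01,  1.04818469e-04,
        1.28784249e-02, -4.98170337e-06]), 'tool_pos': array([ 0.18362245, -0.64877267,  0.22996535]), 'tcp_rot': array([-3.10953900e+00, -4.31519438e-01,  3.34880710e-04]), 'wrist_force': array([-0.0205001 , -0.08795264,  0.17953769]), 'torque': array([-0.00697379, -0.02713199, -0.00598522]), 'width': 1.000031081756047}
scene [[416.78006567   0.         285.7459149 ]
 [  0.         416.78006567 209.095416  ]
 [  0.           0.           1.        ]] [ 0.5213254  -1.40439688  0.83878276] [ 1.07841156  0.02835993 -0.00210638] ['image', 'mtx', 'eye', 'orientation']
top [[484.59856523   0.         282.74921698]
 [  0.         484.59856523 207.04214141]
 [  0.           0.           1.        ]] [-0.16846651 -0.12854457  1.73016656] [ 0.32680613 -0.28100878 -1.35121628] ['image', 'mtx', 'eye', 'orientation']
```

View pics/scene0.png

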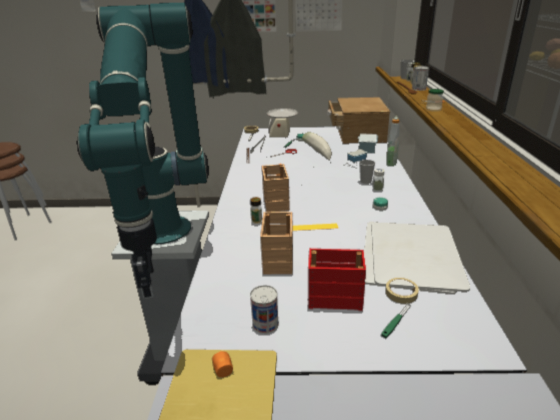

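View pics/top0.png

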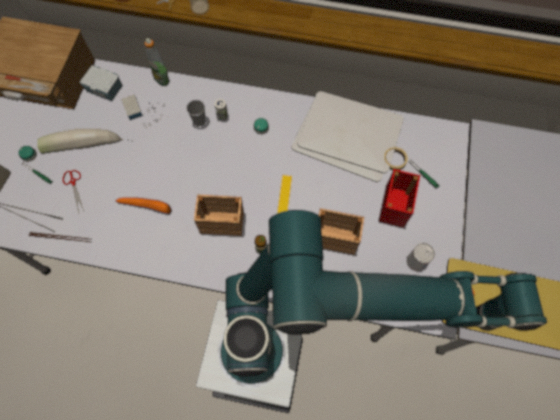

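```bash
python3 - <<'E'
import cv2
a=cv2.imread("pics/top0.png")[160:290,100:450];cv2.imwrite("pics/top0c.png",cv2.resize(a,None,fx=2.28,fy=2.28,interpolation=cv2.INTER_CUBIC))
a=cv2.imread("pics/scene0.png")[150:340,220:400];cv2.imwrite("pics/scene0c.png",cv2.resize(a,None,fx=3,fy=3,interpolation=cv2.INTER_CUBIC))
E
```

```text
(no output)
```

View pics/top0c.png

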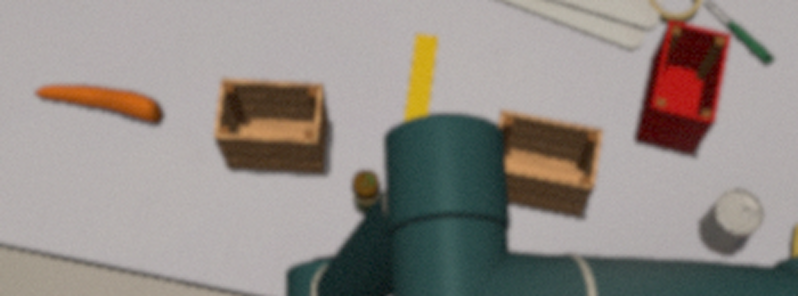

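View pics/scene0c.png

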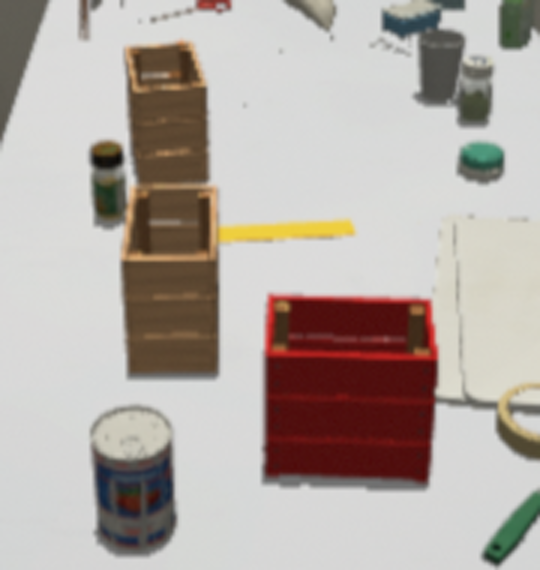

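```bash
cat > h.py <<'E'
import numpy as np,cv2,pickle
from scipy.spatial.transform import Rotation as R
def ray(c,u,v,z):
    K=c["mtx"];d=np.array([(u-K[0,2])/K[0,0],-(v-K[1,2])/K[1,1],-1.])
    d=R.from_rotvec(c["orientation"]).apply(d);e=np.array(c["eye"])
    return (e+d*(z-e[2])/d[2]).round(4)
def proj(c,p):
    p=R.from_rotvec(c["orientation"]).inv().apply(np.array(p)-c["eye"]);K=c["mtx"]
    return (K[0,2]+K[0,0]*p[0]/-p[2], K[1,2]-K[1,1]*p[1]/-p[2])
E
python3 - <<'E'
from h import *
t=pickle.load(open("top0.pkl","rb"));s=pickle.load(open("scene0.pkl","rb"))
f=lambda n,u,v,z:print(n,ray(t,100+u/2.28,160+v/2.28,z))
g=lambda n,u,v,z:print(n,'S',ray(s,220+u/3,150+v/3,z))
f("L top farleft",222,80,.15);f("L top farright",325,84,.15);f("L top nearleft",217,139,.15);f("L nearright",325,145,.15)
f("L bot nearleft",229,169,0);f("L bot nearright",326,173,0)
f("Rt farleft",503,111,.15);f("Rt farright",602,130,.15);f("Rt nearright",591,187,.15);f("R bot nr",584,215,0)
f("line far L",417,35,0);f("line far R",437,37,0);f("line near vis L",405,118,0);f("line near vis R",430,118,0)
f("jar lid",366,178,.105);f("jar lid lo",366,190,.105);f("tin top",738,208,.11);f("carrot tip",38,92,.01);f("carrot butt",158,110,.024)
g("R top nl",125,260,.15);g("R top nr",217,258,.15);g("R top fl",133,187,.15);g("R top fr",217,187,.15)
g("R bot nl",128,373,0);g("R bot nr",217,375,0)
g("L top nl",131,87,.15);g("L top nr",208,86,.15);g("L fr",195,42,.15);g("L fl",126,47,.15);g("L bot nl",134,180,0);g("L bot nr",208,180,0)
g("line far n",354,236,0);g("line far f",350,221,0);g("line near n",218,241,0);g("line near f",218,227,0);g("tin",132,430,.11);g("tinbot",135,535,0);g("jar lid",107,148,.105);g("jarbot",108,215,0)
f("red",665,25,.15);f("red",730,40,.15);f("red",710,115,.15);f("red",655,105,.15)
E
```

```text
L top farleft [0.4706 0.295  0.15  ]
L top farright [0.4963 0.1357 0.15  ]
L top nearleft [0.3734 0.2764 0.15  ]
L nearright [0.397  0.1124 0.15  ]
L bot nearleft [0.3773 0.2813 0.    ]
L bot nearright [0.4027 0.1223 0.    ]
Rt farleft [ 0.5072 -0.1449  0.15  ]
Rt farright [ 0.5066 -0.2998  0.15  ]
Rt nearright [ 0.4114 -0.2959  0.15  ]
R bot nr [ 0.4163 -0.3071  0.    ]
line far L [ 0.683   0.0249 -0.    ]
line far R [ 0.6863 -0.0101  0.    ]
line near vis L [0.5253 0.0139 0.    ]
line near vis R [ 0.5338 -0.0275  0.    ]
jar lid [0.3724 0.0444 0.105 ]
jar lid lo [0.3533 0.0402 0.105 ]
tin top [ 0.4376 -0.5264  0.11  ]
carrot tip [0.4431 0.6313 0.01  ]
carrot butt [0.447  0.4188 0.024 ]
R top nl S [ 0.416  -0.2994  0.15  ]
R top nr S [ 0.5118 -0.298   0.15  ]
R top fl S [ 0.4152 -0.1409  0.15  ]
R top fr S [ 0.512  -0.1441  0.15  ]
R bot nl S [ 0.4112 -0.2936  0.    ]
R bot nr S [ 0.5093 -0.2992  0.    ]
L top nl S [0.3963 0.1415 0.15  ]
L top nr S [0.5004 0.1405 0.15  ]
L fr S [0.4807 0.2987 0.15  ]
L fl S [0.3806 0.2842 0.15  ]
L bot nl S [0.3924 0.1549 0.    ]
L bot nr S [0.4973 0.1515 0.    ]
line far n S [ 0.6876 -0.0079  0.    ]
line far f S [0.6861 0.0308 0.    ]
line near n S [ 0.5111 -0.0155  0.    ]
line near f S [0.5111 0.0202 0.    ]
tin S [ 0.4344 -0.5233  0.11  ]
tinbot S [ 0.4328 -0.5401  0.    ]
jar lid S [0.3682 0.0489 0.105 ]
jarbot S [0.3628 0.0564 0.    ]
red [ 0.7071 -0.375   0.15  ]
red [ 0.7013 -0.4799  0.15  ]
red [ 0.5651 -0.4609  0.15  ]
red [ 0.5647 -0.3752  0.15  ]
```

Emit:
servo_tool(
  targets="0 0 0.091 0 0 0 85; 0 0 0.091 0 0 0 85; 0 0 0.091 0 0 0 85",
)

```text
time: 0.35
tool_pos: [0.1834, -0.6476, 0.2277]
tcp_rot: [-3.136, 0.01, 0.002]
wrist_force: [-0.9, -0.7, 0.4]
width: 0.996
```

```bash
cat > d.py <<'E'
import sys;from h import *;from workcell import bot
# d.py x y z yawdeg
s=bot.read_state();M=R.from_rotvec(s["tcp_rot"]);p=s["tool_pos"]
print("t",s["time"].__round__(2),"p",np.round(p,4),"F",np.round(s["wrist_force"],1),"xaxis",M.as_matrix()[:,0].round(3),"zaxis",M.as_matrix()[:,2].round(3),"q",s["q"].round(2))
if len(sys.argv)>4:
    a=[float(v) for v in sys.argv[1:]]
    T=R.from_euler("z",a[3],degrees=True)*R.from_euler("x",180,degrees=True)
    print("turn",(M.inv()*T).as_rotvec().round(3),"shift mm",(1000*M.inv().apply(np.array(a[:3])-p)).round(1))
E
python3 d.py 0.37 -0.22 0.23 0
```

```text
t 0.35 p [ 0.1834 -0.6476  0.2277] F [-0.9 -0.7  0.4] xaxis [ 1.    -0.007 -0.001] zaxis [-0.001  0.006 -1.   ] q [-1.33  0.27  1.61  0.    1.27  0.25]
turn [-0.006  0.001 -0.007] shift mm [ 1.838e+02 -4.288e+02 -1.000e-01]
```

Emit:
servo_tool(
  targets="0 0 0 15 -36 0 85; 0 0 0 15 -36 0 85; 0 0 0 15 -36 0 85; 0 0 0 15 -36 0 85; 0 0 0 15 -36 0 85; 0 0 0 15 -36 0 85; 0 0 0 15 -36 0 85; 0 0 0 15 -36 0 85",
)

```text
time: 1.02
tool_pos: [0.3057, -0.3543, 0.2213]
tcp_rot: [-3.129, 0.037, 0.01]
wrist_force: [1.7, -0.5, 0.1]
width: 0.994
```

```bash
python3 d.py 0.37 -0.22 0.23 0
```

```text
t 1.02 p [ 0.3057 -0.3543  0.2213] F [ 1.7 -0.5  0.1] xaxis [ 1.    -0.023 -0.006] zaxis [-0.006  0.013 -1.   ] q [-0.91 -0.12  2.03  0.    1.24  0.68]
turn [-0.012  0.006 -0.023] shift mm [  61.1 -135.8   -7.4]
```

Emit:
servo_tool(
  targets="-0.003 0.0015 -0.006 15 -34 -2 85; -0.003 0.0015 -0.006 15 -34 -2 85; -0.003 0.0015 -0.006 15 -34 -2 85; -0.003 0.0015 -0.006 15 -34 -2 85; 0 0 0 0 0 0 85",
)

```text
time: 1.43
tool_pos: [0.3691, -0.2052, 0.2283]
tcp_rot: [-3.136, -0.008, 0.0]
wrist_force: [-0.7, -0.1, 0.9]
width: 0.995
```

```bash
python3 d.py 0.37 -0.22 0.125 0; python3 - <<'E'
from h import *
from workcell import read_camera
for n in("scene","top"):
    c=read_camera(n);pickle.dump(c,open(f"{n}1.pkl","wb"));cv2.imwrite(f"pics/{n}1.png",cv2.cvtColor(c["image"],cv2.COLOR_RGB2BGR))
a=cv2.imread("pics/top1.png")[160:290,100:450];cv2.imwrite("pics/top1c.png",cv2.resize(a,None,fx=2.28,fy=2.28,interpolation=cv2.INTER_CUBIC))
E
```

```text
t 1.43 p [ 0.3691 -0.2052  0.2283] F [-0.7 -0.1  0.9] xaxis [ 1.     0.005 -0.   ] zaxis [-0.     0.005 -1.   ] q [-0.57 -0.23  2.11  0.    1.26  0.99]
turn [-0.005  0.     0.005] shift mm [  0.8  15.3 103.2]
```

View pics/top1c.png

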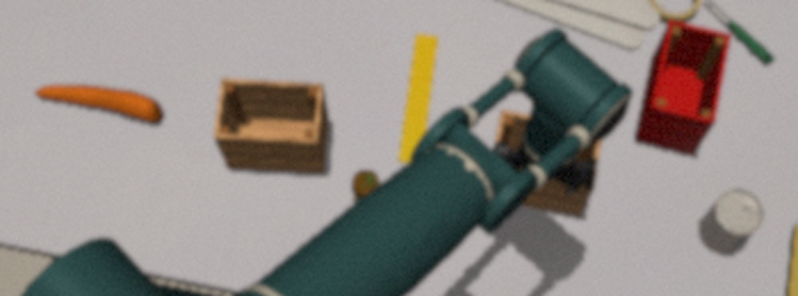

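View pics/scene1.png

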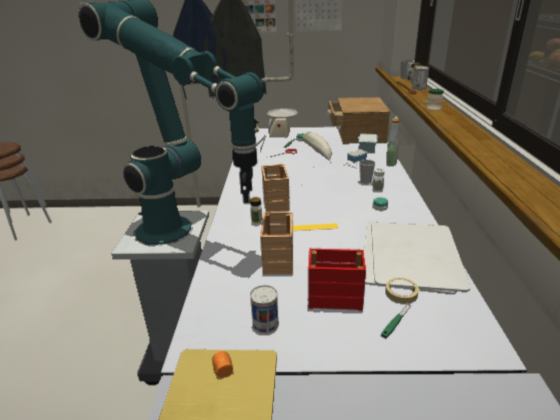

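Emit:
servo_tool(
  targets="-0.002 0 0.002 0 4 26 85; -0.002 0 0.002 0 4 26 85; 0 0 0 0 4 26 85; 0 0 0 0 4 24 85; 0 0 0 0 0 0 85",
)

```text
time: 1.95
tool_pos: [0.3677, -0.2323, 0.125]
tcp_rot: [3.133, -0.006, 0.004]
wrist_force: [-0.2, 0.4, -0.5]
width: 0.991
```

```bash
python3 d.py 0.402 -0.22 0.125 0
```

```text
t 1.95 p [ 0.3677 -0.2323  0.125 ] F [-0.2  0.4 -0.5] xaxis [ 1.    -0.004  0.003] zaxis [ 0.003 -0.008 -1.   ] q [-0.62 -0.11  2.21 -0.01  1.03  0.96]
turn [ 0.008 -0.003 -0.004] shift mm [ 34.2 -12.5   0. ]
```

Emit:
servo_tool(
  targets="0.006 -0.003 -0.004 5 -6 0 85; 0 0 0 10 -5 0 85; 0 0 0 8 0 0 85; 0 0 0 8 0 0 85; 0 0 0 8 0 0 85; 0 0 0 8 0 0 85",
)

```text
time: 2.45
tool_pos: [0.4181, -0.2245, 0.1291]
tcp_rot: [3.138, -0.01, -0.0]
wrist_force: [-2.2, -0.0, 1.5]
width: 0.998
```

```bash
python3 d.py 0.5 -0.22 0.125 0
```

```text
t 2.45 p [ 0.4181 -0.2245  0.1291] F [-2.2 -0.   1.5] xaxis [ 1.    -0.007 -0.   ] zaxis [-0.    -0.004 -1.   ] q [-0.54 -0.03  2.13 -0.    1.04  1.04]
turn [ 0.004  0.    -0.007] shift mm [81.9 -5.1  4. ]
```

Emit:
servo_tool(
  targets="0.003 0 -0.004 8 0 1 85; 0 0 0 8 0 1 85; 0 0 0 8 0 1 85; 0 0 0 8 0 0 85; 0 0 0 8 0 0 85; 0 0 0 8 0 0 85",
)

```text
time: 2.95
tool_pos: [0.475, -0.2254, 0.1289]
tcp_rot: [3.138, -0.0, 0.009]
wrist_force: [0.5, -0.3, 0.7]
width: 0.99
```

```bash
python3 d.py 0.5 -0.22 0.125 0; python3 - <<'E'
from h import *
from workcell import read_camera
for n in("scene",):
    c=read_camera(n);cv2.imwrite(f"pics/{n}2.png",cv2.cvtColor(c["image"],cv2.COLOR_RGB2BGR))
a=cv2.imread("pics/scene2.png")[150:340,220:400];cv2.imwrite("pics/scene2c.png",cv2.resize(a,None,fx=3,fy=3,interpolation=cv2.INTER_CUBIC))
E
```

```text
t 2.95 p [ 0.475  -0.2254  0.1289] F [ 0.5 -0.3  0.7] xaxis [ 1.    -0.     0.006] zaxis [ 0.006 -0.004 -1.   ] q [-0.49  0.07  2.03 -0.    1.04  1.08]
turn [ 0.004 -0.006 -0.   ] shift mm [25.  -5.4  4. ]
```

View pics/scene2c.png

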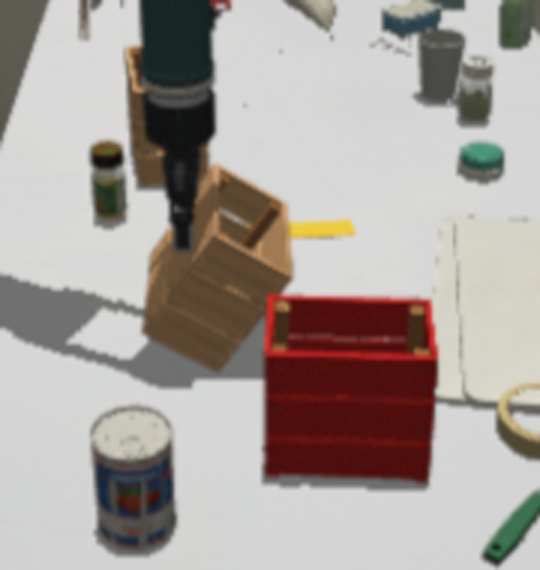

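Emit:
servo_tool(
  targets="0 0 0 8 0 0 85; 0 0 0 8 0 0 85; 0 0 0 4 0 0 85; 0 0 0 -8 0 0 85; 0 0 0 -15 0 0 85; 0 0 0 -15 0 -15 85; 0 0 0 0 0 -25 85; 0 0 0 0 0 -25 85",
)

```text
time: 3.67
tool_pos: [0.4498, -0.2213, 0.1857]
tcp_rot: [-3.136, -0.003, 0.016]
wrist_force: [0.2, -0.0, 1.1]
width: 0.996
```

```bash
python3 d.py 0.37 0.20 0.22 9; python3 - <<'E'
from h import *
from workcell import read_camera
for n in("scene",):
    c=read_camera(n);cv2.imwrite(f"pics/{n}3.png",cv2.cvtColor(c["image"],cv2.COLOR_RGB2BGR))
a=cv2.imread("pics/scene3.png")[150:340,220:400];cv2.imwrite("pics/scene3c.png",cv2.resize(a,None,fx=3,fy=3,interpolation=cv2.INTER_CUBIC))
E
```

```text
t 3.67 p [ 0.4498 -0.2213  0.1857] F [ 0.2 -0.   1.1] xaxis [ 1.     0.002 -0.01 ] zaxis [-0.01   0.006 -1.   ] q [-0.51 -0.02  2.01 -0.    1.17  1.06]
turn [-0.006  0.01  -0.155] shift mm [ -79.4 -421.6  -31.1]
```

View pics/scene3c.png

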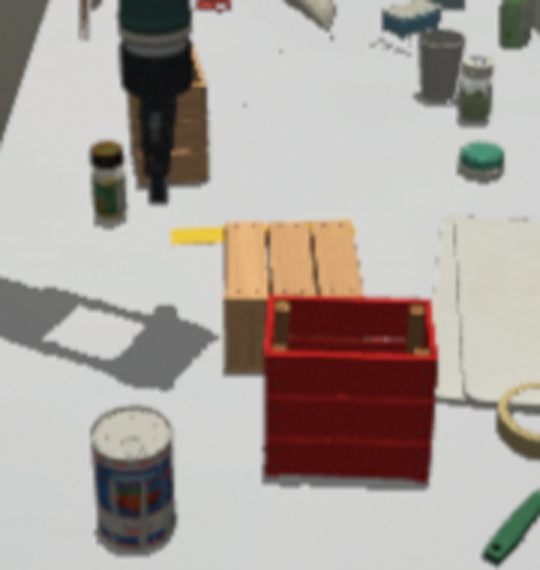

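Emit:
servo_tool(
  targets="0 0 -0.02 -5 -20 -25 85; 0 0 -0.02 -5 -33 -15 85; 0 0 -0.02 -8 -36 0 85; 0 0 -0.02 -8 -36 0 85; 0 0 -0.02 -8 -36 0 85; 0 0 -0.02 -8 -36 0 85; 0 0 -0.02 -8 -36 0 85; 0 0 -0.02 -8 -36 0 85",
)

```text
time: 4.38
tool_pos: [0.3636, 0.0412, 0.2341]
tcp_rot: [3.13, 0.236, 0.005]
wrist_force: [1.0, 0.2, -0.3]
width: 0.993
```

```bash
python3 d.py 0.353 0.198 0.22 8
```

```text
t 4.38 p [0.3636 0.0412 0.2341] F [ 1.   0.2 -0.3] xaxis [0.989 0.15  0.003] zaxis [ 0.003 -0.003 -1.   ] q [ 0.05 -0.36  2.2  -0.    1.3   1.47]
turn [ 0.003 -0.003  0.011] shift mm [  13.  -156.7   13.6]
```

Emit:
servo_tool(
  targets="0 0 0.005 3 -36 0 85; 0 0 0.005 3 -36 0 85; 0 0 0 4 -36 0 85; 0 0 0 3 -32 0 85; 0 0 0 0 -10 0 85; 0 0 0 0 0 0 85",
)

```text
time: 4.88
tool_pos: [0.3422, 0.1974, 0.2309]
tcp_rot: [3.131, 0.227, 0.007]
wrist_force: [0.7, -0.8, 0.7]
width: 0.994
```

```bash
python3 d.py 0.353 0.198 0.125 8
```

```text
t 4.88 p [0.3422 0.1974 0.2309] F [ 0.7 -0.8  0.7] xaxis [0.99  0.144 0.004] zaxis [ 0.004 -0.002 -1.   ] q [ 0.46 -0.3   2.16 -0.    1.28  1.89]
turn [ 0.002 -0.004  0.005] shift mm [ 10.3   0.8 106. ]
```

Emit:
servo_tool(
  targets="0 0 0.005 2 0 26 85; 0 0 0 3 0 26 85; 0 0 0 3 0 26 85; 0 0 0 2 0 26 85; 0 0 0 0 0 0 85",
)

```text
time: 5.3
tool_pos: [0.3514, 0.194, 0.1251]
tcp_rot: [3.131, 0.222, 0.016]
wrist_force: [-1.0, -0.8, -0.1]
width: 0.992
```

```bash
python3 d.py 0.353 0.198 0.125 8
```

```text
t 5.3 p [0.3514 0.194  0.1251] F [-1.  -0.8 -0.1] xaxis [0.99  0.141 0.01 ] zaxis [ 0.011 -0.002 -1.   ] q [ 0.45 -0.18  2.27 -0.01  1.04  1.88]
turn [ 0.003 -0.01   0.002] shift mm [ 2.2 -3.8  0.1]
```

Emit:
servo_tool(
  targets="0.003 -0.008 0 10 -3 0 85; 0 0 0 9 0 0 85; 0 0 0 8 0 0 85; 0 0 0 8 0 0 85; 0 0 0 8 0 0 85; 0 0 0 8 0 0 85; 0 0 0 8 0 0 85; 0 0 0 8 0 0 85",
)

```text
time: 5.97
tool_pos: [0.4195, 0.2013, 0.1288]
tcp_rot: [3.133, 0.216, -0.001]
wrist_force: [-0.9, -0.7, 2.6]
width: 0.996
```

```bash
python3 d.py 0.455 0.212 0.128 8
```

```text
t 5.97 p [0.4195 0.2013 0.1288] F [-0.9 -0.7  2.6] xaxis [ 0.991  0.137 -0.   ] zaxis [-0.    -0.001 -1.   ] q [ 0.39 -0.05  2.14 -0.    1.04  1.83]
turn [ 0.001  0.    -0.002] shift mm [36.6 -5.7  0.8]
```

Emit:
servo_tool(
  targets="0 0 0 8 0 1 85; 0 0 0 8 0 1 85; 0 0 0 8 0 0 85; 0 0 0 8 0 0 85; 0 0 0 5 0 0 85; 0 0 0 3 0 0 85; 0 0 0 0 0 0 85; 0 0 0 0 0 0 85",
)

```text
time: 6.63
tool_pos: [0.468, 0.2082, 0.1267]
tcp_rot: [3.133, 0.215, 0.006]
wrist_force: [-0.5, -0.2, 0.3]
width: 0.992
```

```bash
cat > shot.py <<'E'
import sys
from h import *
from workcell import read_camera
i=sys.argv[1]
for n in("scene","top"):
    c=read_camera(n);pickle.dump(c,open(f"{n}{i}.pkl","wb"));a=cv2.cvtColor(c["image"],cv2.COLOR_RGB2BGR);cv2.imwrite(f"pics/{n}{i}.png",a)
    a=a[150:340,220:400] if n=="scene" else a[160:290,100:450]
    f=3 if n=="scene" else 2.28
    cv2.imwrite(f"pics/{n}{i}c.png",cv2.resize(a,None,fx=f,fy=f,interpolation=cv2.INTER_CUBIC))
E
python3 d.py 0.455 0.212 0.128 8; python3 shot.py 4
```

```text
t 6.63 p [0.468  0.2082 0.1267] F [-0.5 -0.2  0.3] xaxis [0.991 0.137 0.004] zaxis [ 0.004 -0.001 -1.   ] q [ 0.37  0.05  2.06 -0.    1.03  1.81]
turn [ 0.002 -0.004 -0.002] shift mm [-12.3  -5.6  -1.4]
```

View pics/scene4c.png

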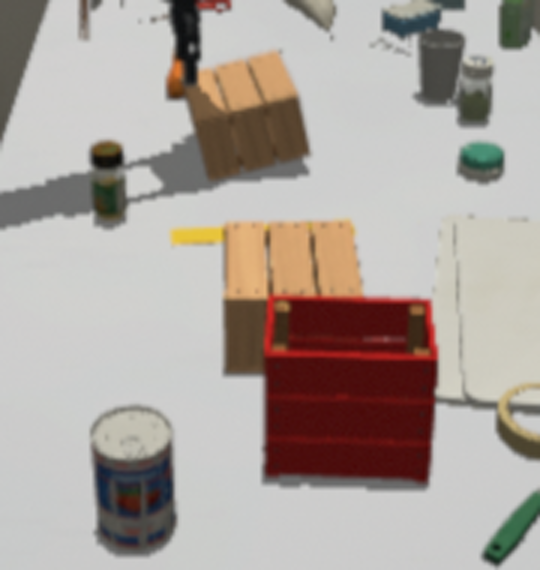

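View pics/top4c.png

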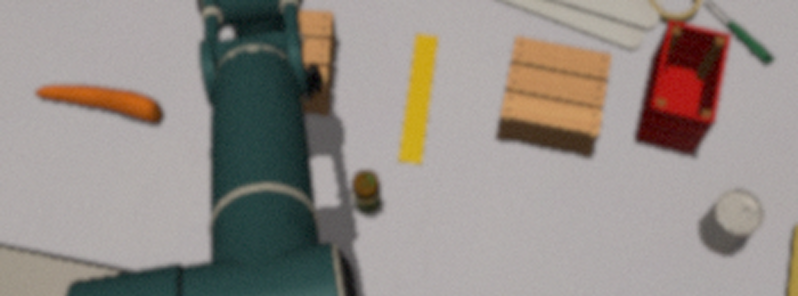

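Emit:
servo_tool(
  targets="0 0 0 -10 0 -5 85; 0 0 0 -20 0 -10 85; 0 0 0 -30 0 -15 85; 0 0 0 -20 0 -25 85; 0 0 0 0 30 -25 85; 0 0 0 0 36 0 85; 0 0 0 0 36 0 85; 0 0 0 0 36 0 85",
)

```text
time: 7.4
tool_pos: [0.3955, 0.0613, 0.2107]
tcp_rot: [3.132, 0.24, 0.004]
wrist_force: [1.5, -0.3, 0.2]
width: 1.001
```

```bash
python3 d.py 0.455 0.212 0.128 8; python3 shot.py 5
```

```text
t 7.4 p [0.3955 0.0613 0.2107] F [ 1.5 -0.3  0.2] xaxis [0.988 0.152 0.002] zaxis [ 0.002 -0.    -1.   ] q [ 0.09 -0.27  2.17 -0.    1.23  1.51]
turn [ 0.001 -0.002  0.013] shift mm [  81.6 -139.9   82.8]
```

View pics/scene5c.png

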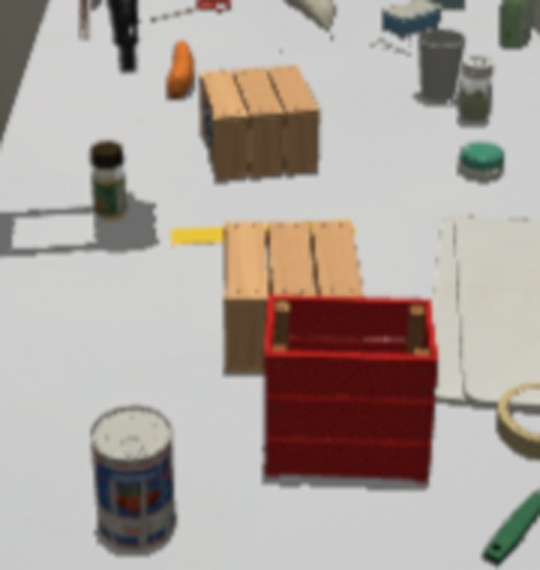

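View pics/top5c.png

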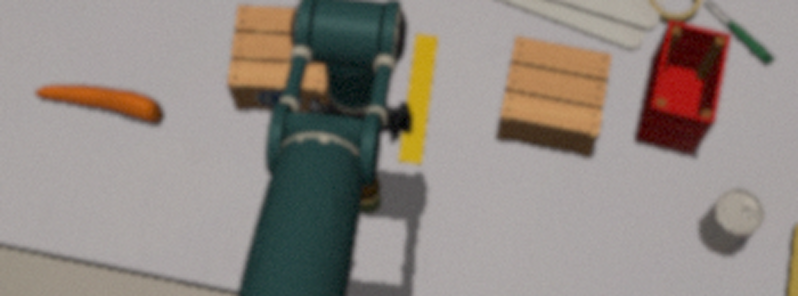

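```bash
python3 - <<'E'
from h import *
t=pickle.load(open("top5.pkl","rb"));s=pickle.load(open("scene5.pkl","rb"))
f=lambda n,u,v,z:print(n,ray(t,100+u/2.28,160+v/2.28,z))
g=lambda n,u,v,z:print(n,'S',ray(s,220+u/3,150+v/3,z))
f("farL",237,5,.1);f("nearL",230,86,.1);f("botnearL",237,107,0)
g("botn",215,181,0);g("botf",317,174,0);g("tn",214,119,.1);g("tf",319,109,.1);g("t left n",199,71,.1);g("t left f",288,67,.1)
f("lnL",401,160,0);f("lnR",422,163,0);f("lfL",417,35,0);f("lfR",438,37,0)
f("R nl",503,119,.1);f("R fl",516,38,.1);f("R nr",601,135,.1);f("R fr",609,55,.1)
E
```

```text
farL [0.628  0.3201 0.1   ]
nearL [0.4832 0.293  0.1   ]
botnearL [0.4879 0.2971 0.    ]
botn S [0.5072 0.1482 0.    ]
botf S [0.6521 0.1643 0.    ]
tn S [0.5076 0.1416 0.1   ]
tf S [0.653  0.1681 0.1   ]
t left n S [0.4853 0.3078 0.1   ]
t left f S [0.6179 0.3169 0.1   ]
lnL [0.45   0.0053 0.    ]
lnR [ 0.4518 -0.03    0.    ]
lfL [ 0.683   0.0249 -0.    ]
lfR [ 0.6866 -0.0118  0.    ]
R nl [ 0.5149 -0.1478  0.1   ]
R fl [ 0.6613 -0.1447  0.1   ]
R nr [ 0.5191 -0.3048  0.1   ]
R fr [ 0.6614 -0.2989  0.1   ]
```

Emit:
servo_tool(
  targets="0 0 -0.12 0 0 -5 85; 0 0 -0.12 0 0 0 85; 0 0 -0.12 0 0 0 85; 0 0 -0.12 0 0 0 85; 0 0 -0.12 0 0 0 85; 0 0 -0.12 0 0 0 85; 0 0 -0.12 0 0 0 85; 0 0 -0.12 0 0 0 85",
)

```text
time: 8.17
tool_pos: [0.3873, 0.0612, 0.2152]
tcp_rot: [-2.646, -1.689, 0.001]
wrist_force: [-0.1, 0.7, 0.2]
width: 0.993
```

Emit:
servo_tool(
  targets="0 0 -0.12 0 0 0 85; 0 0 -0.12 0 0 0 85; 0 0 -0.12 0 0 0 85; 0 0 -0.12 0 0 0 85; 0 0 -0.05 0 0 0 85; 0 0 0 0 0 0 85",
)

```text
time: 8.67
tool_pos: [0.3804, 0.0669, 0.2142]
tcp_rot: [-2.074, -2.35, 0.0]
wrist_force: [-1.1, 0.6, -0.8]
width: 0.996
```

```bash
python3 d.py 0.553 0.365 0.21 94.4
```

```text
t 8.67 p [0.3804 0.0669 0.2142] F [-1.1  0.6 -0.8] xaxis [-0.124  0.992  0.005] zaxis [-0.006  0.005 -1.   ] q [ 0.1  -0.3   2.19  0.01  1.26 -0.02]
turn [-0.005 -0.005  0.048] shift mm [274.3 208.3   4.6]
```

Emit:
servo_tool(
  targets="-0.003 -0.003 0.02 28 23 0 85; 0 0 0.02 30 23 0 85; 0 0 0 30 23 0 85; 0 0 0 30 23 0 85; 0 0 0 30 23 0 85; 0 0 0 30 23 0 85; 0 0 0 30 23 0 85; 0 0 0 30 20 0 85",
)

```text
time: 9.33
tool_pos: [0.5366, 0.3293, 0.2131]
tcp_rot: [-2.148, -2.287, 0.006]
wrist_force: [1.1, 0.3, -0.9]
width: 0.993
```

```bash
python3 d.py 0.553 0.365 0.21 94.4
```

```text
t 9.33 p [0.5366 0.3293 0.2131] F [ 1.1  0.3 -0.9] xaxis [-0.063  0.998  0.   ] zaxis [-0.005 -0.    -1.   ] q [0.51 0.19 1.72 0.   1.23 0.45]
turn [-0.005 -0.    -0.014] shift mm [34.6 18.6  3. ]
```

Emit:
servo_tool(
  targets="0 0 -0.01 18 10 0 85; 0 0 0 16 8 0 85; 0 0 0 0 0 0 85",
)

```text
time: 9.58
tool_pos: [0.5524, 0.375, 0.2116]
tcp_rot: [-2.135, -2.296, 0.003]
wrist_force: [0.7, 0.0, 0.7]
width: 0.999
```

```bash
python3 d.py 0.553 0.365 0.04 94.4;python3 shot.py 6
```

```text
t 9.58 p [0.5524 0.375  0.2116] F [0.7 0.  0.7] xaxis [-0.073  0.997  0.003] zaxis [-0.006  0.003 -1.   ] q [0.56 0.26 1.64 0.01 1.24 0.48]
turn [-0.006 -0.003 -0.004] shift mm [-10.6   0.9 171.5]
```

View pics/top6c.png

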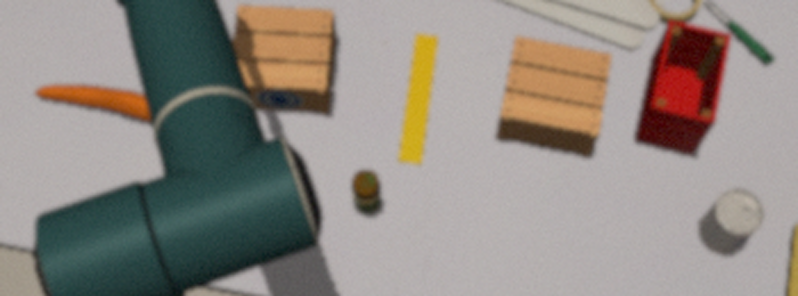

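View pics/scene6c.png

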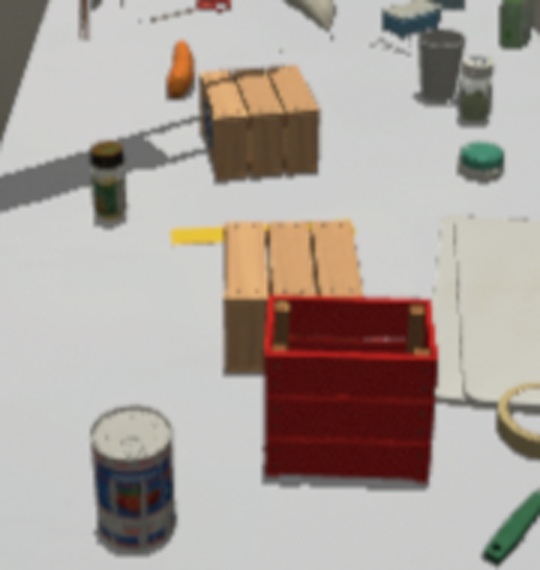

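Emit:
servo_tool(
  targets="-0.003 -0.003 -0.004 -2 0 34 85; -0.003 0 0 -2 0 34 85; 0 0 0 -2 0 34 85; 0 0 0 0 0 34 85; 0 0 0 0 0 30 85; 0 0 0 0 0 0 85",
)

```text
time: 10.18
tool_pos: [0.5499, 0.362, 0.0473]
tcp_rot: [2.14, 2.294, 0.007]
wrist_force: [-1.2, -0.8, -1.0]
width: 0.99
```

```bash
python3 d.py 0.567 0.169 0.04 94.4;python3 shot.py 7
```

```text
t 10.18 p [0.5499 0.362  0.0473] F [-1.2 -0.8 -1. ] xaxis [-0.07   0.998 -0.   ] zaxis [ 0.006  0.    -1.   ] q [ 0.55  0.39  1.8  -0.    0.95  0.48]
turn [ 0.006  0.    -0.007] shift mm [-193.7    3.5    7.4]
```

View pics/scene7c.png

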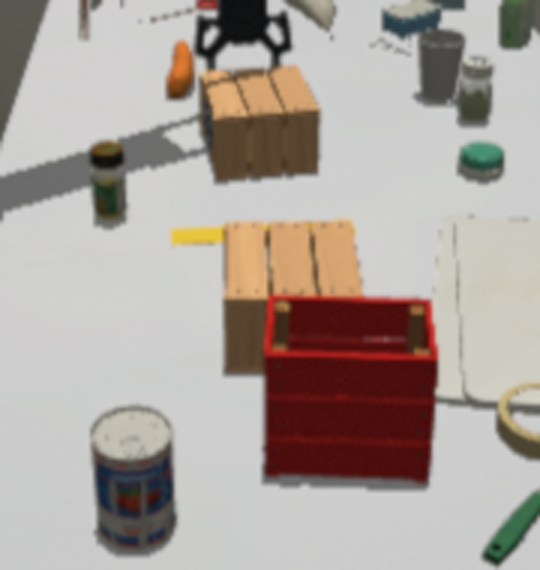

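View pics/top7c.png

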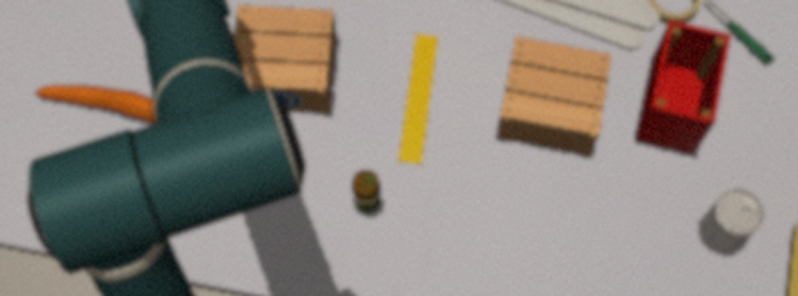

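Emit:
servo_tool(
  targets="0.003 0 -0.003 -10 0 2 85; 0.003 0 -0.003 -10 1 2 85; 0 0 0 -10 0 2 85; 0 0 0 -10 0 0 85; 0 0 0 -10 0 0 85; 0 0 0 -10 0 0 85; 0 0 0 -10 0 0 85; 0 0 0 -10 0 0 85",
)

```text
time: 10.95
tool_pos: [0.5696, 0.2823, 0.0611]
tcp_rot: [2.129, 2.297, 0.048]
wrist_force: [0.0, 2.1, -1.6]
width: 0.992
```

```bash
python3 d.py 0.567 0.169 0.04 94.4;python3 shot.py 8
```

```text
t 10.95 p [0.5696 0.2823 0.0611] F [ 0.   2.1 -1.6] xaxis [-0.076  0.997  0.014] zaxis [ 0.027  0.017 -0.999] q [0.42 0.32 1.86 0.01 0.92 0.34]
turn [ 0.029 -0.014 -0.001] shift mm [-113.1  -11.8   19.1]
```

View pics/scene8c.png

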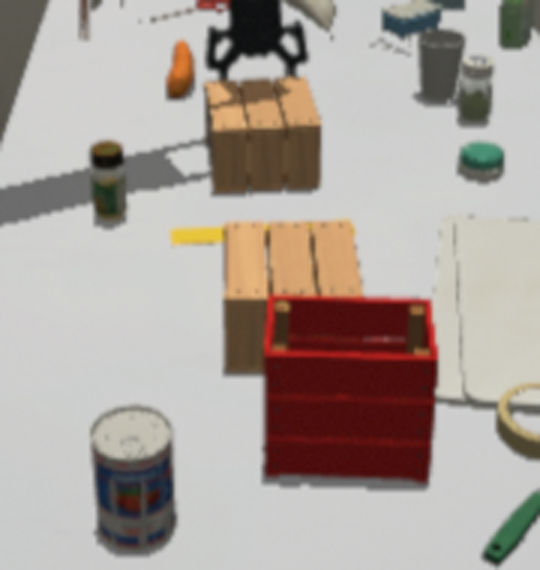

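View pics/top8c.png

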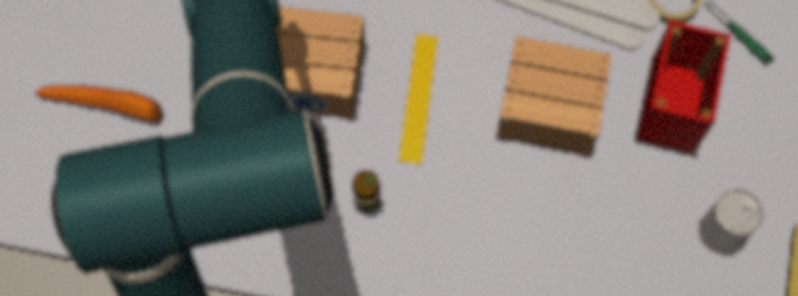

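Emit:
servo_tool(
  targets="0.015 -0.007 0 -4 -2 8 85; 0.012 -0.006 0 -8 -3 7 85; 0 0 0 -10 -3 4 85; 0 0 0 -10 -2 2 85; 0 0 0 -10 -1 2 85",
)

```text
time: 11.47
tool_pos: [0.5716, 0.2505, 0.0485]
tcp_rot: [-2.14, -2.298, -0.043]
wrist_force: [-1.2, 7.4, 11.2]
width: 0.996
```

```bash
python3 d.py 0.567 0.169 0.045 94.4;python3 shot.py 9
```

```text
t 11.47 p [0.5716 0.2505 0.0485] F [-1.2  7.4 11.2] xaxis [-0.071  0.997  0.02 ] zaxis [ 0.017  0.021 -1.   ] q [0.37 0.32 1.89 0.02 0.9  0.28]
turn [ 0.019 -0.02  -0.006] shift mm [-81.  -10.4   1.7]
```

View pics/scene9c.png

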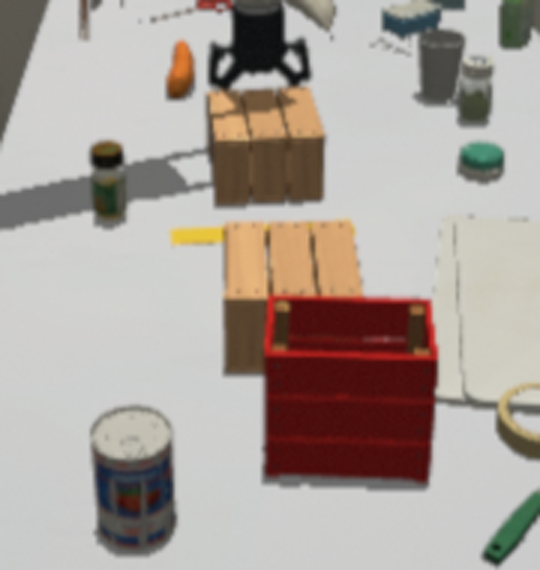

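View pics/top9c.png

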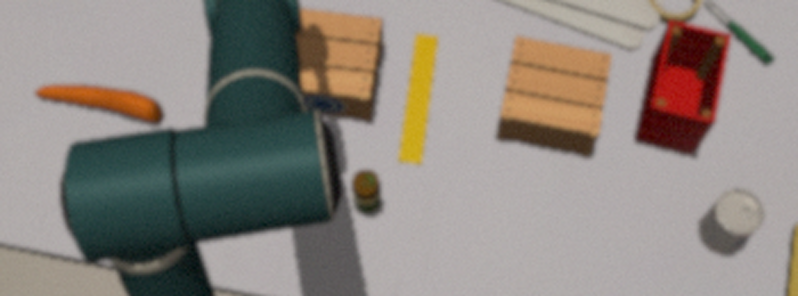

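```bash
python3 - <<'E'
from h import *
t=pickle.load(open("top9.pkl","rb"));s=pickle.load(open("scene9.pkl","rb"))
f=lambda n,u,v,z:print(n,ray(t,100+u/2.28,160+v/2.28,z))
g=lambda n,u,v,z:print(n,'S',ray(s,220+u/3,150+v/3,z))
f("far",382,19,.1);f("near",377,97,.1);f("bot n",374,119,0)
g("bn",217,205,0);g("bf",323,199,0);g("tn",215,138,.1);g("tf",325,133,.1)
E
```

```text
far [0.6511 0.0786 0.1   ]
near [0.5119 0.0571 0.1   ]
bot n [0.513  0.0649 0.    ]
bn S [0.5099 0.0793 0.    ]
bf S [0.655  0.0915 0.    ]
tn S [0.509  0.0831 0.1   ]
tf S [0.6555 0.0927 0.1   ]
```

Emit:
servo_tool(
  targets="0.01 -0.01 0 -5 -1 -4 85; 0.005 -0.005 0 -10 -1 -2 85; 0 0 0 -10 -1 0 85; 0 0 0 -10 -1 0 85",
)

```text
time: 11.9
tool_pos: [0.5701, 0.2142, 0.0537]
tcp_rot: [-2.136, -2.302, -0.005]
wrist_force: [0.2, 3.9, 1.9]
width: 0.994
```

```bash
python3 d.py 0.567 0.169 0.05 94.4;python3 shot.py 10
```

```text
t 11.9 p [0.5701 0.2142 0.0537] F [0.2 3.9 1.9] xaxis [-0.074  0.997  0.003] zaxis [ 0.001  0.003 -1.   ] q [0.32 0.31 1.9  0.   0.93 0.24]
turn [ 0.001 -0.003 -0.002] shift mm [-44.9  -6.5   3.6]
```

View pics/scene10c.png

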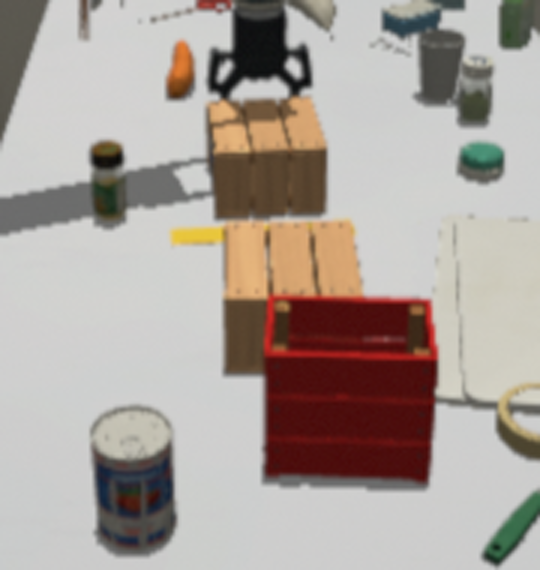

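View pics/top10c.png

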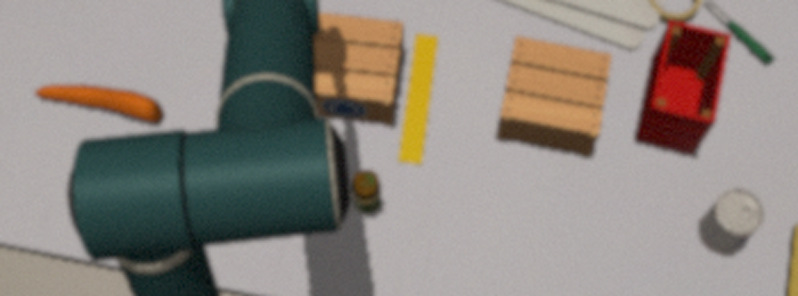

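Emit:
servo_tool(
  targets="0 0 0 -10 -1 1 85; 0 0 0 -10 -1 1 85; 0 0 0 -8 -1 0 85; 0 0 0 0 0 0 85",
)

```text
time: 12.33
tool_pos: [0.5677, 0.1813, 0.05]
tcp_rot: [-2.139, -2.297, -0.0]
wrist_force: [0.5, -1.0, -0.1]
width: 0.994
```

```bash
python3 d.py 0.567 0.172 0.05 94.4;python3 shot.py 11; python3 - <<'E'
import cv2
a=cv2.imread("pics/top11.png")[155:245,210:330];cv2.imwrite("pics/top11d.png",cv2.resize(a,None,fx=6,fy=6,interpolation=cv2.INTER_CUBIC))
a=cv2.imread("pics/scene11.png")[170:270,270:350];cv2.imwrite("pics/scene11d.png",cv2.resize(a,None,fx=6,fy=6,interpolation=cv2.INTER_CUBIC))
E
```

```text
t 12.33 p [0.5677 0.1813 0.05  ] F [ 0.5 -1.  -0.1] xaxis [-0.071  0.997  0.002] zaxis [-0.002  0.002 -1.   ] q [0.27 0.29 1.93 0.   0.92 0.19]
turn [-0.002 -0.002 -0.005] shift mm [-9.3 -1.4 -0.1]
```

View pics/top11d.png

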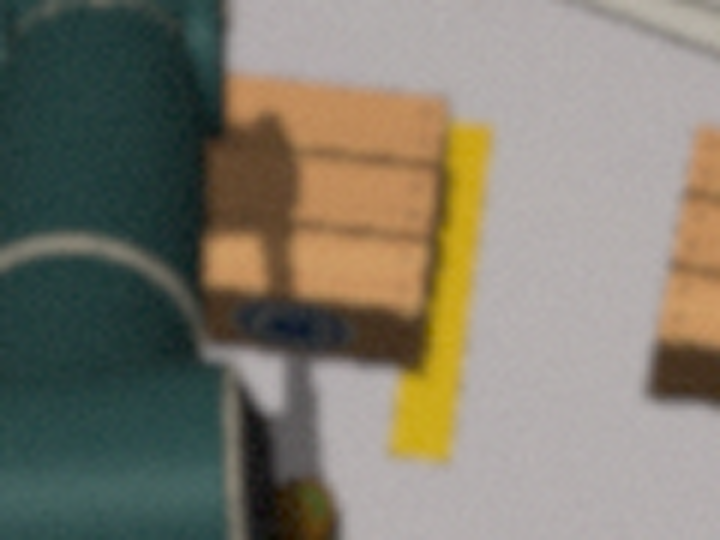

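View pics/scene11d.png

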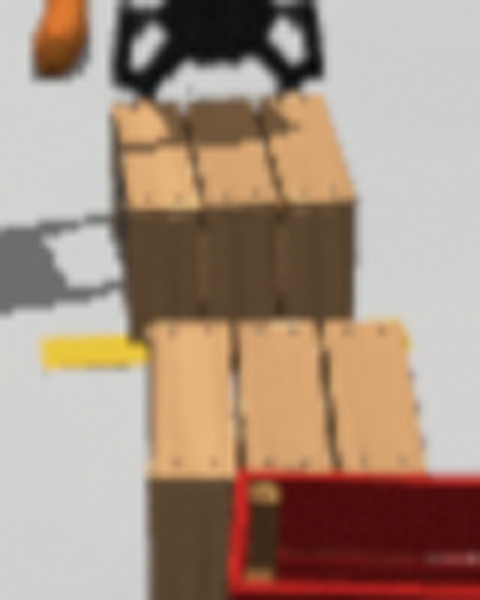

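Emit:
servo_tool(
  targets="0 0 0 -5 0 0 85; 0 0 0 -4 0 0 85; 0 0 0 0 0 0 85",
)

```text
time: 12.68
tool_pos: [0.568, 0.1731, 0.0496]
tcp_rot: [-2.138, -2.297, -0.0]
wrist_force: [0.6, 0.2, 1.2]
width: 0.994
```

```bash
python3 d.py 0.567 0.172 0.05 94.4
```

```text
t 12.68 p [0.568  0.1731 0.0496] F [0.6 0.2 1.2] xaxis [-0.071  0.997  0.003] zaxis [-0.003  0.003 -1.   ] q [0.25 0.29 1.94 0.   0.92 0.18]
turn [-0.002 -0.003 -0.005] shift mm [-1.1 -1.1 -0.4]
```

Back off, rise, and look.

Emit:
servo_tool(
  targets="0 0 0 15 0 0 85; 0 0 0 25 0 0 85; 0 0 0 25 0 -5 85; 0 0 0 10 0 -30 85; 0 0 0 10 0 -38 85; 0 0 0 10 0 -38 85; 0 0 0 10 0 -38 85; 0 0 0 0 0 0 85",
)

```text
time: 13.35
tool_pos: [0.5547, 0.284, 0.1968]
tcp_rot: [-2.135, -2.291, 0.026]
wrist_force: [1.7, 0.5, 1.6]
width: 0.994
```

```bash
python3 d.py;python3 shot.py 12; python3 - <<'E'
import cv2
a=cv2.imread("pics/top12.png")[155:245,210:330];cv2.imwrite("pics/top12d.png",cv2.resize(a,None,fx=6,fy=6,interpolation=cv2.INTER_CUBIC))
E
```

```text
t 13.35 p [0.5547 0.284  0.1968] F [1.7 0.5 1.6] xaxis [-0.071  0.997 -0.004] zaxis [-0.018 -0.006 -1.   ] q [0.43 0.2  1.74 0.   1.21 0.36]
```

View pics/top12d.png

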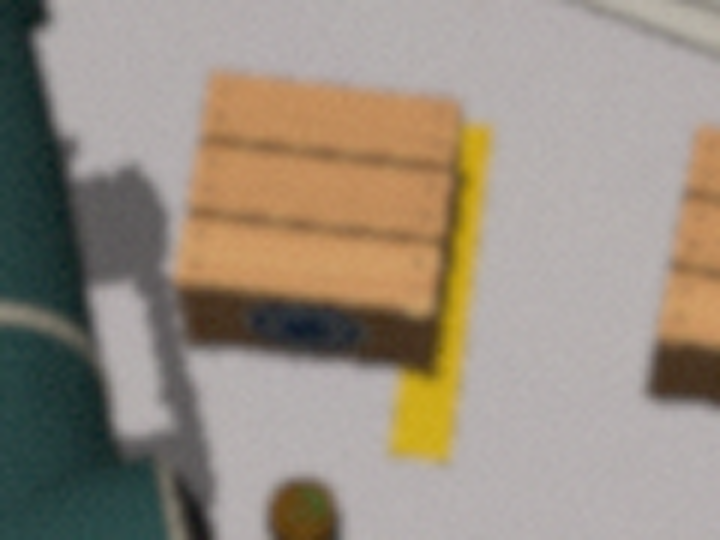

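View pics/scene12.png

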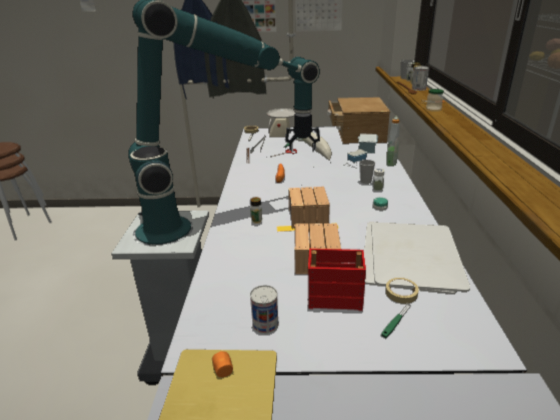

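View pics/top12c.png

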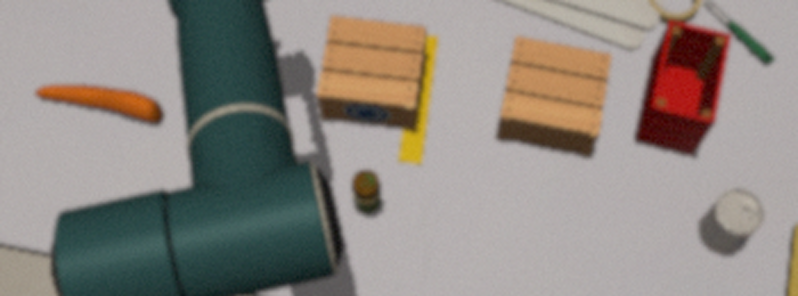

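```bash
python3 -c "
from workcell import finish_job;print(finish_job())"
```

```text
the job is handed in; nothing more can be done
None
```

The job is done and handed in at about 13.5 s of the 58 s allowed. I tipped the right crate onto its back, then the left, and the stamp proved to be on the left one. I then pushed that crate, still lying, sideways onto the tape with the open fingers.

**Final pictures:**
- **Stamped crate:** its leading end sits about mid-tape. At the near lower corner it is roughly 52% across the width, and it looks square to the tape.
- **Plain crate:** it lies on its back, clear of the tape.
- **Jar, tin and carrot:** they look where they were at the start.
- **Gripper:** it was withdrawn, about 0.2 m above the table and touching nothing.

**What disagreed:**
- The two fixed cameras differ by about 8–10 mm in y. I judged the final position by comparing crate and tape within the top picture.
- The tool drifted up a little during the sideways push. Lowering it again gave a brief upward wrist force of about 11 N, which went away once I raised the tool slightly.

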